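Restock a spray-can lane first in, first out

ROBOT

A 7-joint arm with a two-finger parallel gripper is mounted at the origin on a cart in front of the work surface, level with it; the furniture and walls round the work are solid. World frame = base frame: x ahead of the robot, y to its left, z up, the work surface at z = 0. Lengths are in m, angles in degrees, forces in N, time in s.
With the tool pointing down it reaches from about 0.425 to 0.875 m from the base axis. Payload 4.7 kg.
Tool frame: the origin (TCP) lies midway between the tips of the shut fingers; the grasp point (between the pads) lies 19 mm behind it; z points along the fingers, y is the line along which they close (so a half turn about z gives the same grasp; the last joint's range is limited). The gripper opens to 85 mm and grips with 20 to 120 N. Pads are 22 mm wide; open, the fingers measure 114 mm over their backs; the gripper's body (76 mm by 85 mm) begins 54 mm behind the grasp point. The pads swing forward as they close: fully open they stand 13 mm farther back than shut.
Start: joints at [72.198, 18.392, -4.016, 83.108, 1.295, 78.541, -3.26], TCP at [0.207, -0.616, 0.231] pointing down, gripper open.
Joint ranges: [-163.93, 163.93], [-17.29, 119.83], [-79.2, 71.16], [3.27, 140.29], [-89.18, 269.18], [5.43, 117.66], [-154.24, 154.24]. Speed limits (degrees/s): [147.25, 147.25, 180, 180, 180, 180, 180].

INTERFACE

Orientations are given as a 3x3 rotation matrix whose columns are the frame's x, y, z axes.
In Python, from bench import state, optics, ticket, nets gives the robot as it stands.
- The arm moves only by the tool play_rows, never from a script. Its argument "rows" is a list of rows, each an object with "gripper": the finger opening in mm, from 0 to 85.4; "slide": the shift along the tool's x, y, z in mm, a list of three; "delta_rot": the turn, a rotation vector about the tool's x, y, z in degrees, a list of three. In form: [{"gripper": gripper, "slide": [dx, dy, dz], "delta_rot": [wx, wy, wz]}, ...]. A call has 1 to 20 rows; each row shifts and turns the commanded pose from where the row before left it, along the tool's axes as they then stand; what a row does not reach is not made up. A row lasts 1/12 s, in which the tool goes at most 41.7 mm and 7.16 degrees, less where a joint would pass 70% of its speed; a pose out of reach is approached as far as the arm can. A call with a gripper value outside its range is refused whole. The fingers move at their own pace and stop on an object; the grip force is fixed at half the most. Time passes only in rows, so rows that do not move let the fingers close. It gives the time, the measured TCP pose, the force, the opening and the grip force at its end, in the units of the state.
- state(): the state, without advancing time (a new reading comes with each control period).
- optics.get_image(name): name is "side" or "top" or "wrist"; returns a dict with "image" (400x640x3 uint8, blue, green, red), "fx", "fy", "cx", "cy" (pixels), "R" (3x3) and "t" (3): a world point X has camera coordinates R X + t; the wrist camera has in their place "T_tool_cam" (4x4, takes a point from camera to tool coordinates, whose origin is the TCP and whose axes are the flange's). Camera axes: x right, y down, z forward; pixel columns grow to the right and rows downward; lengths in m; the calibration is good to about 2 mm. The wrist camera is an equidistant fisheye: a pixel r from the principal point sees the ray r / f radians off the axis. A picture is of the moment at which its call begins: read the wrist's pose just before it. There is no depth.
- ticket.close_job(): hands the job in; it is judged then, once.
Trained networks look in a picture, given as the dict that the camera call returned (one of the last four; its "shot" number tells which), for a name from the list of things; names that differ only in an ending like _2 or _b are one class to them, and where a whole thing is asked for, a point or a joint stands for the part that bears it (a point fixed in the world has none). Each returns a list of dicts, best first, with "p" (0 to 1); they miss things now and then, are a little off and sometimes report something else, mostly with a low value. They report only what shows in the picture. A call takes as long as a camera call. They do not tell look-alikes from the thing itself.
- nets.search_frame(target, picture): "rect" ([left, top, width, height] in pixels, round what is visible of it).
The state is a dict: "clock": time; "joints": joint angles; "dq": joint speeds; "joint_torque": joint torques, N m; "tcp_pos": TCP position; "tool_rot": TCP orientation; "ft_force": force on the tool from outside, world axes, zero at the start; "moment": the same for the moment, N m; "finger_gap": finger opening in m; "gripper_force": force on a finger pad.
Only numpy, scipy, OpenCV 4.12 (cv2) and the standard library are available. Lean on these libraries where they do the work, as an engineer would, in place of code of your own. Each camera call takes 0.05 s, during which the arm holds its last target. There are 200 camera calls.

TASK

Restock the spray-can lane so that the oldest cans get used first: first bring the two old cans in the lane forward, keeping their order, until they stand against the front stop and each other, then stand the new can from the bench in the lane behind them, and finally slide the wooden follower up against it so the row of three stands snug and upright. Do not tip a can over, and leave the neighbouring paint jars, the glue bottle and the tape roll where they are.

Things in the scene. Friction and masses are not known exactly. Their poses are not given: they have to be found in the camera images.
- can_lane: The spray-can lane: a plywood tray 296 long (its x) by 80 wide, fixed to the bench; origin under its middle at bench height, x runs along the lane from the front (nearest the robot) to the rear, z up. The lane's floor is 9 mm above the bench, between two side rails 60 mm apart (10 thick, tops 45 above the bench). Inner faces: front stop at x = -140 mm (top 37 above the bench), tail bar at x = +136 mm.
- front_stop (a point): Middle of the foot of the front stop's inner face, at lane floor height (9 mm above the bench); axes as can_lane's. A can against the stop has its axis 26.5 mm behind this point (+x), the next 79.5, the third 132.5.
- old_can_front: Old grey spray can in the lane, the one nearer the front stop, starting about 50 mm short of it. Round: body 53 mm in diameter up to 138 mm, then a straight fixed grey cap 48 mm in diameter from 138 to 168 mm (the top); about 0.18 kg. Origin: centre of its underside; z up the can. Best gripped by the cap, as its neighbours are as tall.
- old_can_rear: The other old can, of the same shape, behind the first (a gap of 3 to 20 mm), the follower 2 to 35 mm behind it. Origin: centre of its underside. A can dragged along the floor by its cap tips: lift it a few mm clear of the floor to carry it, or push it from behind (the follower's face pushes the whole row upright).
- new_can: The new can, same shape and size, standing on the bench to the left of the lanes. Origin: centre of its underside. The fixed spray booth stands behind it: keep the arm and gripper out of the space beyond x = 0.60 m where y is over 0.10 m.
- follower (a joint): Slide of the follower along the lane (m): 0 = fully back, its face 195 mm behind the front stop's inner face; grows as it moves forward to the front, so the face stands 195 mm - value behind the stop. Starts at 0 to 0.02. It is guided in a slot, cannot lift or tip, has about 1.5 N of friction plus a little damping and stays where it is left.
- follower_face (a point): Foot of the follower's front face (the face that meets the can), on the lane's middle line at floor height. The follower is a brown wooden plate 54 wide and 116 high above the lane floor on a sole 70 long, with an upright dowel post behind the plate.
- follower_post (a point): Top of the follower's dowel post, 164 mm above the bench, 36 mm behind the face. The post is round, 21 mm in diameter (the top 12 mm narrows), free to be gripped from above in its upper 35 mm.
- jar_1: Paint jar with a screw lid, 55 mm diameter, 62 high, at the front of the low lane beside the can lane (its tray as large as the can lane, 25 mm of free bench between them; either side). A bystander. Origin: centre of its underside.
- jar_2: Second paint jar, alike, behind jar_1. A bystander.
- glue_bottle: White glue bottle, 60 mm diameter, 205 high, on the bench to the right of the lanes. A bystander. Origin: centre of its underside.
- tape: Roll of masking tape lying flat, 96 mm diameter, 25 high, on the bench to the right of the lanes. A bystander. Origin: centre of its underside.
There are look-alikes about, which are no part of the job. Leave any green or purple look-alike of the new_can alone.

How it is judged:
By the outcome, as a careful person would: the job done as asked, in the order asked, and still so for the second after the job is handed in, with the robot touching nothing.
It also fails if it takes over 70 s, if anything falls off the work surface, if the arm or the gripper's body presses on something with over 40 N, if the wrist force passes 120 N, or if a joint passes its speed limit or range.

## Working session

There is one attempt and no reset: what is moved stays moved. The work goes in short steps, Python scripts to look and compute and a tool call to move; the robot and the scene stay as the last step left them, time stands still between calls to the robot, and variables do not carry over. Pictures are saved under pics/ and viewed, at most 13 in all, crops included, and the job is handed in when it is done.

Besides the shell and the picture viewer there is one more tool, called after "Emit:" by a JSON object that holds its "fn" and its "kwargs", one argument or row to a line. play_rows: Moves the arm, as the interface text tells. Its arguments: {"type":"object","properties":{"rows":{"type":"array","items":{"type":"object","properties":{"gripper":{"type":"number"},"slide":{"type":"array","items":{"type":"number"}},"delta_rot":{"type":"array","items":{"type":"number"}}}}}},"required":["rows"]}

```bash
mkdir -p pics; cat > h.py <<'E'
import numpy as np, cv2
from bench import state, optics, ticket, nets
def ray(p,u,v):
    R=np.array(p["R"]);t=np.array(p["t"]);d=R.T@np.array([(u-p["cx"])/p["fx"],(v-p["cy"])/p["fy"],1]);return -R.T@t,d
def atz(p,u,v,z):
    o,d=ray(p,u,v);return o+d*(z-o[2])/d[2]
def proj(p,X):
    c=np.array(p["R"])@np.array(X)+np.array(p["t"]);return p["fx"]*c[0]/c[2]+p["cx"],p["fy"]*c[1]/c[2]+p["cy"]
E
python3 - <<'E'
from h import *
s=state();print(s["clock"],s["tcp_pos"],s["tool_rot"],s["ft_force"])
for n in("top","side"):
    p=optics.get_image(n);cv2.imwrite(f"pics/{n}0.png",p["image"])
    R=np.array(p["R"]);print(n,-R.T@np.array(p["t"]),R[2],p["fx"])
    for k in("can_lane","new_can","old_can_front","follower","jar_1","glue_bottle","tape"):
        print(k,[(np.round(r["rect"]).tolist(),round(r["p"],2)) for r in nets.search_frame(k,p)[:5]])
E
```

```text
0.0 [ 0.20721229 -0.61551608  0.23019538] [[ 9.47700284e-01  3.19160881e-01 -7.09216509e-04]
 [ 3.19161656e-01 -9.47698551e-01  1.81488507e-03]
 [-9.28831395e-05 -1.94632181e-03 -9.99998102e-01]] [-0.5770361   1.00923714 -0.47180826]
top [ 0.34698117 -0.09148987  1.31128364] [ 0.15956866  0.04121454 -0.98632612] 437.650818565187
can_lane [([321.0, 141.0, 32.0, 100.0], 0.83)]
new_can [([234.0, 194.0, 31.0, 27.0], 0.86), ([202.0, 177.0, 32.0, 27.0], 0.64), ([207.0, 220.0, 30.0, 22.0], 0.56)]
old_can_front [([330.0, 197.0, 15.0, 24.0], 0.9)]
follower [([327.0, 148.0, 16.0, 27.0], 0.66)]
jar_1 [([366.0, 217.0, 15.0, 18.0], 0.7), ([327.0, 150.0, 20.0, 24.0], 0.57), ([361.0, 196.0, 24.0, 22.0], 0.53)]
glue_bottle [([434.0, 167.0, 32.0, 28.0], 0.95)]
tape [([415.0, 220.0, 38.0, 33.0], 0.91)]
side [ 0.25305706 -1.40853572  0.79742782] [ 0.18985752  0.88051353 -0.43433862] 461.2273696648813
can_lane [([291.0, 187.0, 88.0, 60.0], 0.58)]
new_can [([311.0, 154.0, 15.0, 38.0], 0.81), ([304.0, 168.0, 14.0, 42.0], 0.66), ([278.0, 158.0, 13.0, 47.0], 0.62)]
old_can_front [([310.0, 188.0, 17.0, 47.0], 0.81)]
follower [([351.0, 190.0, 18.0, 38.0], 0.92), ([302.0, 168.0, 16.0, 42.0], 0.26)]
jar_1 [([317.0, 230.0, 24.0, 21.0], 0.66), ([302.0, 235.0, 19.0, 18.0], 0.55), ([294.0, 191.0, 87.0, 57.0], 0.19)]
glue_bottle [([360.0, 232.0, 21.0, 66.0], 0.82)]
tape [([296.0, 274.0, 36.0, 29.0], 0.6)]
```

View pics/top0.png

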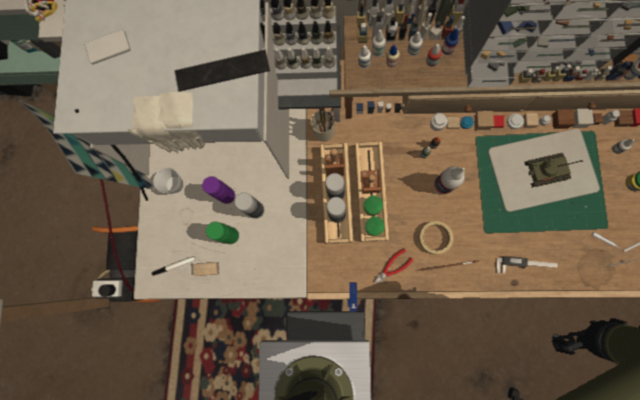

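View pics/side0.png

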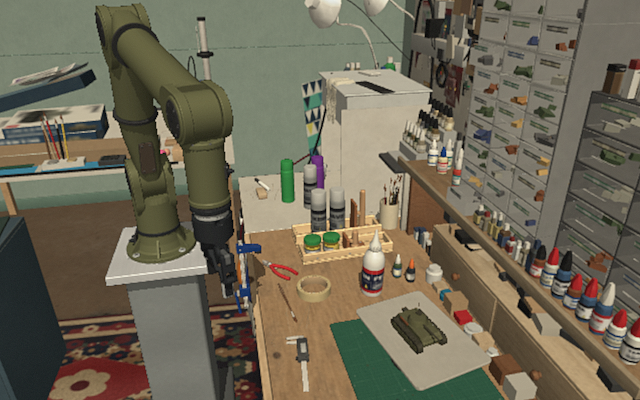

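```bash
python3 - <<'E'
from h import *
p=optics.get_image("top");im=p["image"]
cv2.imwrite("pics/top1.png",cv2.resize(im[132:250,192:392],None,fx=4,fy=4,interpolation=cv2.INTER_CUBIC))
for n,u,v,z in(("newcap",243,202,.168),("rearcap",335,184,.177),("frontcap",337,208,.177),("laneFL",325,241,.045),("laneFR",352,239,.045),("laneRL",321,144,.045),("laneRR",346,142,.045)):print(n,atz(p,u,v,z).round(3))
E
```

```text
newcap [0.534 0.175 0.168]
rearcap [ 0.577 -0.071  0.177]
frontcap [ 0.513 -0.076  0.177]
laneFL [ 0.436 -0.038  0.045]
laneFR [ 0.441 -0.116  0.045]
laneRL [ 0.727 -0.029  0.045]
laneRR [ 0.732 -0.104  0.045]
```

View pics/top1.png

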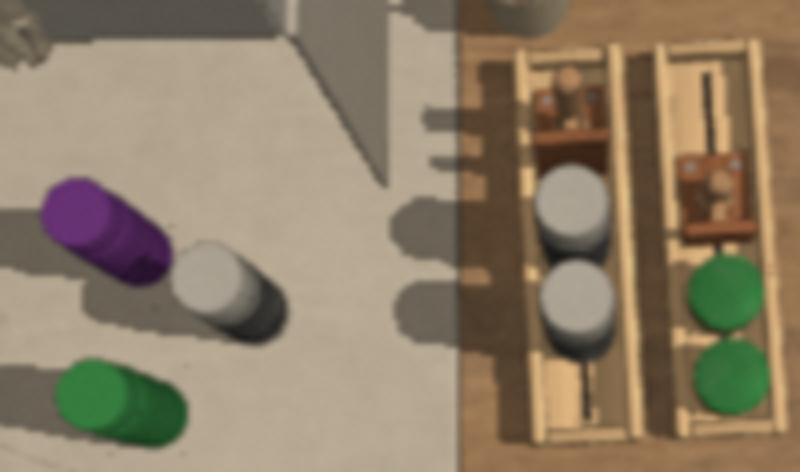

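```bash
cat >> h.py <<'E'
from scipy.spatial.transform import Rotation as Ro
def plan(target,yaw):
    "slide (mm, in final tool axes) and rotvec (deg, tool) to get to target pointing down with tool x at yaw"
    s=state();R=np.array(s["tool_rot"]);c,q=np.cos(np.radians(yaw)),np.sin(np.radians(yaw))
    Rt=np.array([[c,q,0],[q,-c,0],[0,0,-1]])
    print("rot",np.degrees(Ro.from_matrix(R.T@Rt).as_rotvec()).round(2),"slide after",(Rt.T@(np.array(target)-s["tcp_pos"])*1000).round(1),"tcp",np.round(s["tcp_pos"],4),"f",np.round(s["ft_force"],1),"gap",round(s["finger_gap"],4),"t",s["clock"])
E
python3 - <<'E'
from h import *
p=optics.get_image("top")
f=lambda u,v:(192+(u-1.5)/4,132+(v-1.5)/4)
g=lambda u,v,z:atz(p,*f(u,v),z)
for n,u,v,z in(("new",208,278,.168),("purple",80,213,.168),("green",92,395,.168),("rear",572,203,.177),("front",577,297,.177),("post",568,75,.164),("FL",537,443,.045),("FR",640,438,.045),("RR",620,45,.045),("RL",515,50,.045)):print(n,g(u,v,z).round(4))
print("glue",atz(p,452,176,.2).round(3))
plan([.60,-.072,.35],2)
E
```

```text
new [0.5367 0.1733 0.168 ]
purple [0.5825 0.2612 0.168 ]
green [0.4594 0.2492 0.168 ]
rear [ 0.5816 -0.0705  0.177 ]
front [ 0.5187 -0.073   0.177 ]
post [ 0.6726 -0.0687  0.164 ]
FL [ 0.4325 -0.0406  0.045 ]
FR [ 0.4352 -0.1149  0.045 ]
RR [ 0.7288 -0.1055  0.045 ]
RL [ 0.7266 -0.0268  0.045 ]
glue [ 0.588 -0.372  0.2  ]
rot [1.000e-02 0.000e+00 1.661e+01] slide after [ 411.3 -530.  -118.6] tcp [ 0.2074 -0.6161  0.2314] f [ 0.1 -0.5  0.5] gap 0.0853 t 0.9
```

Emit:
{"fn": "play_rows", "kwargs": {
  "rows": [
    {"gripper": 85,"slide": [0,0,-40],"delta_rot": [0,0,5.5]},
    {"gripper": 85,"slide": [0,0,-40],"delta_rot": [0,0,5.5]},
    {"gripper": 85,"slide": [0,0,-40],"delta_rot": [0,0,5.6]},
    {"gripper": 85,"slide": [22,-28,0],"delta_rot": [0,0,0]},
    {"gripper": 85,"slide": [22,-28,0],"delta_rot": [0,0,0]},
    {"gripper": 85,"slide": [22,-28,0],"delta_rot": [0,0,0]},
    {"gripper": 85,"slide": [22,-28,0],"delta_rot": [0,0,0]},
    {"gripper": 85,"slide": [22,-28,0],"delta_rot": [0,0,0]},
    {"gripper": 85,"slide": [22,-28,0],"delta_rot": [0,0,0]},
    {"gripper": 85,"slide": [22,-28,0],"delta_rot": [0,0,0]},
    {"gripper": 85,"slide": [22,-28,0],"delta_rot": [0,0,0]},
    {"gripper": 85,"slide": [22,-28,0],"delta_rot": [0,0,0]},
    {"gripper": 85,"slide": [22,-28,0],"delta_rot": [0,0,0]},
    {"gripper": 85,"slide": [22,-28,0],"delta_rot": [0,0,0]},
    {"gripper": 85,"slide": [22,-28,0],"delta_rot": [0,0,0]},
    {"gripper": 85,"slide": [22,-28,0],"delta_rot": [0,0,0]},
    {"gripper": 85,"slide": [22,-28,0],"delta_rot": [0,0,0]},
    {"gripper": 85,"slide": [22,-28,0],"delta_rot": [0,0,0]},
    {"gripper": 85,"slide": [22,-28,0],"delta_rot": [0,0,0]},
    {"gripper": 85,"slide": [22,-28,0],"delta_rot": [0,0,0]}
  ]
}}

```text
clock: 2.57
tcp_pos: [0.5652, -0.1258, 0.3516]
tool_rot: [[0.999, 0.035, 0.001], [0.035, -0.999, -0.001], [0.001, 0.001, -1.0]]
ft_force: [0.6, -0.5, 0.3]
finger_gap: 0.0851
gripper_force: 0.0
```

Emit:
{"fn": "play_rows", "kwargs": {
  "rows": [
    {"gripper": 85,"slide": [20,-28,0],"delta_rot": [0,0,0]},
    {"gripper": 85,"slide": [17,-26,0],"delta_rot": [0,0,0]},
    {"gripper": 85,"slide": [0,0,0],"delta_rot": [0,0,0]},
    {"gripper": 85,"slide": [0,0,0],"delta_rot": [0,0,0]}
  ]
}}

```text
clock: 2.9
tcp_pos: [0.6001, -0.0693, 0.351]
tool_rot: [[0.999, 0.04, -0.0], [0.04, -0.999, 0.001], [-0.0, -0.001, -1.0]]
ft_force: [-0.7, -0.2, -0.7]
finger_gap: 0.0851
gripper_force: 0.0
```

```bash
cat >> h.py <<'E'
def wshot(name):
    s=state();p=optics.get_image("wrist");cv2.imwrite(f"pics/{name}.png",p["image"])
    T=np.eye(4);T[:3,:3]=s["tool_rot"];T[:3,3]=s["tcp_pos"];p["W"]=T@np.array(p["T_tool_cam"])
    np.savez(f"{name}.npz",W=p["W"],k=[p["fx"],p["fy"],p["cx"],p["cy"]]);return p
def watz(name,u,v,z):
    d=np.load(f"{name}.npz");W=d["W"];fx,fy,cx,cy=d["k"];a,b=(u-cx)/fx,(v-cy)/fy;r=np.hypot(a,b)+1e-9
    q=W[:3,:3]@np.array([a/r*np.sin(r),b/r*np.sin(r),np.cos(r)]);o=W[:3,3];return o+q*(z-o[2])/q[2]
E
python3 - <<'E'
from h import *
p=wshot("w0")
for k in("follower","old_can_front","new_can"):
    for r in nets.search_frame(k,p)[:4]:print(k,np.round(r["rect"]),r["p"])
plan([.6726,-.0687,.128],2)
E
```

```text
follower [294.  87.  44.  52.] 0.63
new_can [ 84. 223.  73.  57.] 0.93
new_can [ 68. 165.  70.  37.] 0.89
new_can [109. 171.  78.  65.] 0.74
rot [ 0.06  0.01 -0.15] slide after [ 73.6  -2.6 223.4] tcp [ 0.5991 -0.0738  0.3514] f [0.6 0.1 0.3] gap 0.0852 t 3.1
```

View pics/w0.png

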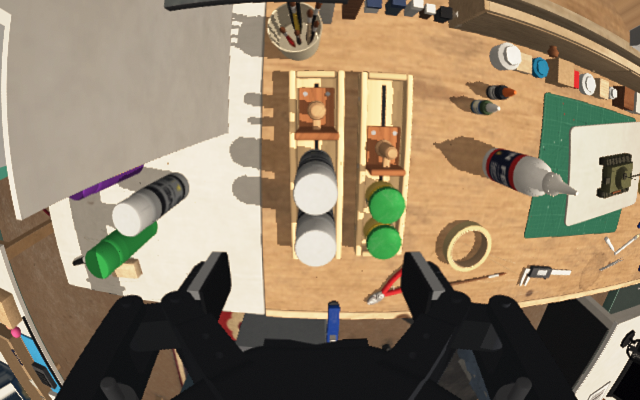

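```bash
python3 - <<'E'
from h import *
for n,u,v,z in(("post",317,103,.164),("rear",316,192,.177),("front",317,242,.177),("new",133,219,.168),("railRL",292,71,.045),("railRR",343,71,.045),("railFL",291,258,.045),("faceTop",317,133,.125)):print(n,watz("w0",u,v,z).round(4))
im=cv2.imread("pics/w0.png");cv2.imwrite("pics/w0c.png",cv2.resize(im[60:275,270:360],None,fx=2.7,fy=2.7,interpolation=cv2.INTER_CUBIC))
E
```

```text
post [ 0.6791 -0.0673  0.164 ]
rear [ 0.5856 -0.0699  0.177 ]
front [ 0.5271 -0.0734  0.177 ]
new [0.5388 0.163  0.168 ]
railRL [ 0.7257 -0.0303  0.045 ]
railRR [ 0.7287 -0.1026  0.045 ]
railFL [ 0.4341 -0.0351  0.045 ]
faceTop [ 0.6437 -0.0688  0.125 ]
```

View pics/w0c.png

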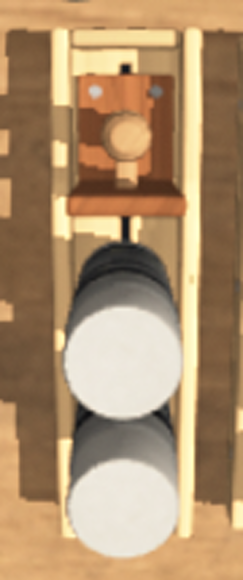

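Emit:
{"fn": "play_rows", "kwargs": {
  "rows": [
    {"gripper": 85,"slide": [24,0,10],"delta_rot": [0,0,0]},
    {"gripper": 85,"slide": [24,0,20],"delta_rot": [0,0,0]},
    {"gripper": 85,"slide": [23,0,30],"delta_rot": [0,0,0]},
    {"gripper": 85,"slide": [0,0,35],"delta_rot": [0,0,0]},
    {"gripper": 85,"slide": [0,0,35],"delta_rot": [0,0,0]},
    {"gripper": 85,"slide": [0,0,35],"delta_rot": [0,0,0]},
    {"gripper": 85,"slide": [0,0,30],"delta_rot": [0,0,0]},
    {"gripper": 85,"slide": [0,0,28],"delta_rot": [0,0,0]},
    {"gripper": 85,"slide": [0,0,0],"delta_rot": [0,0,0]},
    {"gripper": 5,"slide": [0,0,0],"delta_rot": [0,0,0]},
    {"gripper": 5,"slide": [0,0,0],"delta_rot": [0,0,0]},
    {"gripper": 5,"slide": [0,0,0],"delta_rot": [0,0,0]},
    {"gripper": 5,"slide": [0,0,0],"delta_rot": [0,0,0]},
    {"gripper": 5,"slide": [0,0,0],"delta_rot": [0,0,0]},
    {"gripper": 5,"slide": [0,0,0],"delta_rot": [0,0,0]},
    {"gripper": 5,"slide": [0,0,0],"delta_rot": [0,0,0]},
    {"gripper": 5,"slide": [0,0,0],"delta_rot": [0,0,0]}
  ]
}}

```text
clock: 4.52
tcp_pos: [0.6718, -0.0671, 0.1308]
tool_rot: [[0.999, 0.037, 0.003], [0.037, -0.999, 0.002], [0.004, -0.002, -1.0]]
ft_force: [0.0, 3.6, 6.3]
finger_gap: 0.0192
gripper_force: 59.0
```

Emit:
{"fn": "play_rows", "kwargs": {
  "rows": [
    {"gripper": 5,"slide": [-3,0,0],"delta_rot": [0,0,0]},
    {"gripper": 5,"slide": [-5,0,0],"delta_rot": [0,0,0]},
    {"gripper": 5,"slide": [-5,0,0],"delta_rot": [0,0,0]},
    {"gripper": 5,"slide": [-5,0,0],"delta_rot": [0,0,0]},
    {"gripper": 5,"slide": [-5,0,0],"delta_rot": [0,0,0]},
    {"gripper": 5,"slide": [-5,0,0],"delta_rot": [0,0,0]},
    {"gripper": 5,"slide": [-5,0,0],"delta_rot": [0,0,0]},
    {"gripper": 5,"slide": [-5,0,0],"delta_rot": [0,0,0]},
    {"gripper": 5,"slide": [-5,0,0],"delta_rot": [0,0,0]},
    {"gripper": 5,"slide": [-5,0,0],"delta_rot": [0,0,0]},
    {"gripper": 5,"slide": [-5,0,0],"delta_rot": [0,0,0]},
    {"gripper": 5,"slide": [-5,0,0],"delta_rot": [0,0,0]},
    {"gripper": 5,"slide": [-5,0,0],"delta_rot": [0,0,0]},
    {"gripper": 5,"slide": [-5,0,0],"delta_rot": [0,0,0]},
    {"gripper": 5,"slide": [-5,0,0],"delta_rot": [0,0,0]},
    {"gripper": 5,"slide": [-4,0,0],"delta_rot": [0,0,0]},
    {"gripper": 5,"slide": [-3,0,0],"delta_rot": [0,0,0]},
    {"gripper": 5,"slide": [0,0,0],"delta_rot": [0,0,0]}
  ]
}}

```text
clock: 6.02
tcp_pos: [0.5925, -0.0703, 0.1308]
tool_rot: [[0.999, 0.036, 0.005], [0.036, -0.999, 0.001], [0.006, -0.001, -1.0]]
ft_force: [1.1, 4.8, 6.3]
finger_gap: 0.0187
gripper_force: 59.0
```

Emit:
{"fn": "play_rows", "kwargs": {
  "rows": [
    {"gripper": 5,"slide": [-2,0,0],"delta_rot": [0,0,0]},
    {"gripper": 5,"slide": [-2,0,0],"delta_rot": [0,0,0]},
    {"gripper": 5,"slide": [-2,0,0],"delta_rot": [0,0,0]},
    {"gripper": 5,"slide": [-1,0,0],"delta_rot": [0,0,0]},
    {"gripper": 5,"slide": [0,0,0],"delta_rot": [0,0,0]}
  ]
}}

```text
clock: 6.43
tcp_pos: [0.586, -0.0706, 0.1307]
tool_rot: [[0.999, 0.036, 0.006], [0.036, -0.999, 0.001], [0.006, -0.001, -1.0]]
ft_force: [2.0, 3.9, 6.4]
finger_gap: 0.019
gripper_force: 59.0
```

Emit:
{"fn": "play_rows", "kwargs": {
  "rows": [
    {"gripper": 5,"slide": [-1,0,0],"delta_rot": [0,0,0]},
    {"gripper": 5,"slide": [-1,0,0],"delta_rot": [0,0,0]},
    {"gripper": 5,"slide": [0,0,0],"delta_rot": [0,0,0]}
  ]
}}

```text
clock: 6.68
tcp_pos: [0.5842, -0.0706, 0.1308]
tool_rot: [[0.999, 0.037, 0.006], [0.037, -0.999, 0.001], [0.007, -0.001, -1.0]]
ft_force: [2.9, 3.4, 5.5]
finger_gap: 0.0188
gripper_force: 58.9
```

Emit:
{"fn": "play_rows", "kwargs": {
  "rows": [
    {"gripper": 5,"slide": [-1,0,0],"delta_rot": [0,0,0]},
    {"gripper": 5,"slide": [0,0,0],"delta_rot": [0,0,0]}
  ]
}}

```text
clock: 6.85
tcp_pos: [0.584, -0.0706, 0.1308]
tool_rot: [[0.999, 0.037, 0.008], [0.037, -0.999, 0.002], [0.008, -0.001, -1.0]]
ft_force: [5.5, 3.3, 4.0]
finger_gap: 0.019
gripper_force: 58.7
```

Emit:
{"fn": "play_rows", "kwargs": {
  "rows": [
    {"gripper": 5,"slide": [-1,0,0],"delta_rot": [0,0,0]},
    {"gripper": 5,"slide": [0,0,0],"delta_rot": [0,0,0]}
  ]
}}

```text
clock: 7.02
tcp_pos: [0.5839, -0.0707, 0.1308]
tool_rot: [[0.999, 0.037, 0.01], [0.037, -0.999, 0.002], [0.01, -0.001, -1.0]]
ft_force: [7.6, 3.9, 3.7]
finger_gap: 0.0186
gripper_force: 58.6
```

```bash
python3 - <<'E'
from h import *
a=optics.get_image("side")["image"][170:260,260:400];b=optics.get_image("top")["image"][130:260,290:400]
a=cv2.resize(a,(560,360),interpolation=cv2.INTER_CUBIC);b=cv2.resize(b,None,fx=2,fy=2,interpolation=cv2.INTER_CUBIC)
c=np.zeros((360,790,3),np.uint8);c[:,:560]=a;c[:260,565:785]=b;cv2.imwrite("pics/s1.png",c)
E
```

```text
(no output)
```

View pics/s1.png

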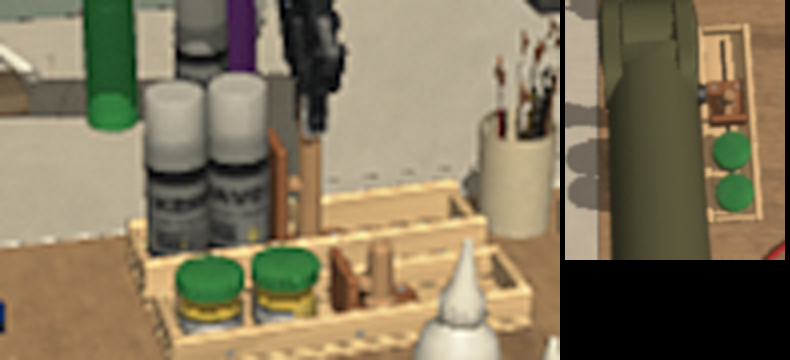

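Emit:
{"fn": "play_rows", "kwargs": {
  "rows": [
    {"gripper": 5,"slide": [2,0,0],"delta_rot": [0,0,0]},
    {"gripper": 5,"slide": [4,0,0],"delta_rot": [0,0,0]},
    {"gripper": 5,"slide": [8,0,0],"delta_rot": [0,0,0]},
    {"gripper": 5,"slide": [10,0,0],"delta_rot": [0,0,0]},
    {"gripper": 5,"slide": [10,0,0],"delta_rot": [0,0,0]},
    {"gripper": 5,"slide": [10,0,0],"delta_rot": [0,0,0]},
    {"gripper": 5,"slide": [10,0,0],"delta_rot": [0,0,0]},
    {"gripper": 5,"slide": [10,0,0],"delta_rot": [0,0,0]},
    {"gripper": 5,"slide": [10,0,0],"delta_rot": [0,0,0]},
    {"gripper": 5,"slide": [8,0,0],"delta_rot": [0,0,0]},
    {"gripper": 5,"slide": [4,0,0],"delta_rot": [0,0,0]},
    {"gripper": 5,"slide": [2,0,0],"delta_rot": [0,0,0]},
    {"gripper": 5,"slide": [0,0,0],"delta_rot": [0,0,0]},
    {"gripper": 5,"slide": [0,0,0],"delta_rot": [0,0,0]}
  ]
}}

```text
clock: 8.28
tcp_pos: [0.6692, -0.0672, 0.1307]
tool_rot: [[0.999, 0.037, 0.004], [0.037, -0.999, 0.002], [0.004, -0.002, -1.0]]
ft_force: [-0.3, 3.3, 7.5]
finger_gap: 0.019
gripper_force: 59.2
```

Emit:
{"fn": "play_rows", "kwargs": {
  "rows": [
    {"gripper": 85,"slide": [0,0,0],"delta_rot": [0,0,0]},
    {"gripper": 85,"slide": [0,0,0],"delta_rot": [0,0,0]},
    {"gripper": 85,"slide": [0,0,0],"delta_rot": [0,0,0]},
    {"gripper": 85,"slide": [0,0,0],"delta_rot": [0,0,0]},
    {"gripper": 85,"slide": [0,0,0],"delta_rot": [0,0,0]},
    {"gripper": 85,"slide": [0,0,-30],"delta_rot": [0,0,0]},
    {"gripper": 85,"slide": [0,0,-40],"delta_rot": [0,0,0]},
    {"gripper": 85,"slide": [0,0,-40],"delta_rot": [0,0,0]},
    {"gripper": 85,"slide": [-10,0,-40],"delta_rot": [0,0,0]},
    {"gripper": 85,"slide": [-30,0,-20],"delta_rot": [0,0,0]},
    {"gripper": 85,"slide": [-30,0,0],"delta_rot": [0,0,0]},
    {"gripper": 85,"slide": [-30,-10,0],"delta_rot": [0,0,0]},
    {"gripper": 85,"slide": [-22,-30,0],"delta_rot": [0,0,0]},
    {"gripper": 85,"slide": [-10,-38,0],"delta_rot": [0,0,0]},
    {"gripper": 85,"slide": [0,-40,0],"delta_rot": [0,0,0]},
    {"gripper": 85,"slide": [0,-40,0],"delta_rot": [0,0,0]},
    {"gripper": 85,"slide": [0,-40,0],"delta_rot": [0,0,0]},
    {"gripper": 85,"slide": [0,0,0],"delta_rot": [0,0,0]},
    {"gripper": 85,"slide": [0,0,0],"delta_rot": [0,0,0]}
  ]
}}

```text
clock: 9.87
tcp_pos: [0.5278, 0.1269, 0.2985]
tool_rot: [[0.999, 0.041, 0.0], [0.041, -0.999, 0.0], [0.0, -0.0, -1.0]]
ft_force: [1.1, -0.2, 0.6]
finger_gap: 0.085
gripper_force: 0.0
```

```bash
python3 - <<'E'
from h import *
p=wshot("w1");plan([.537,.170,.150],2)
p=optics.get_image("top");im=p["image"];cv2.imwrite("top2.png",im)
a=cv2.imread("pics/w1.png");b=cv2.resize(im[135:250,305:395],None,fx=1.6,fy=1.6)
c=np.zeros((400,790,3),np.uint8);c[:,:640]=a;c[:184,645:789]=b;cv2.imwrite("pics/w1v.png",c)
E
```

```text
rot [0.05 0.01 0.13] slide after [ 10.2 -45.5 148.2] tcp [0.5284 0.1242 0.2982] f [ 0.2 -0.8 -0.7] gap 0.0851 t 9.9167
```

View pics/w1v.png

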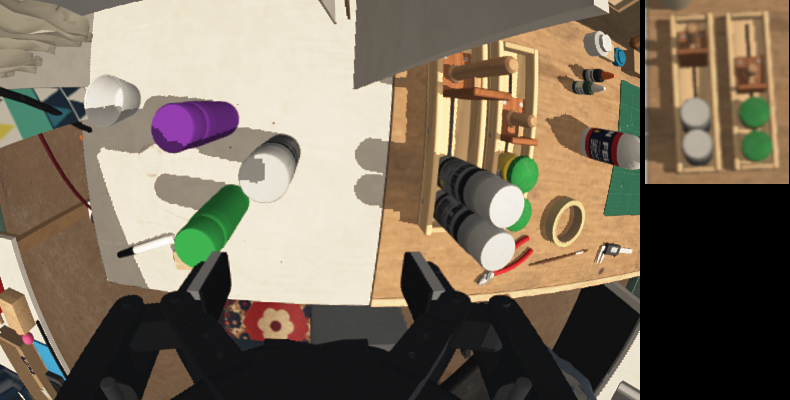

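```bash
python3 - <<'E'
from h import *
for u,v in((266,176),(240,176),(266,202),(292,176)):print(watz("w1",u,v,.168).round(4))
im=cv2.imread("pics/w1.png");cv2.imwrite("pics/w1c.png",cv2.resize(im[120:270,170:320],None,fx=4,fy=4,interpolation=cv2.INTER_CUBIC))
E
```

```text
[0.5392 0.1728 0.168 ]
[0.5384 0.1973 0.168 ]
[0.5143 0.1729 0.168 ]
[0.54  0.149 0.168]
```

View pics/w1c.png

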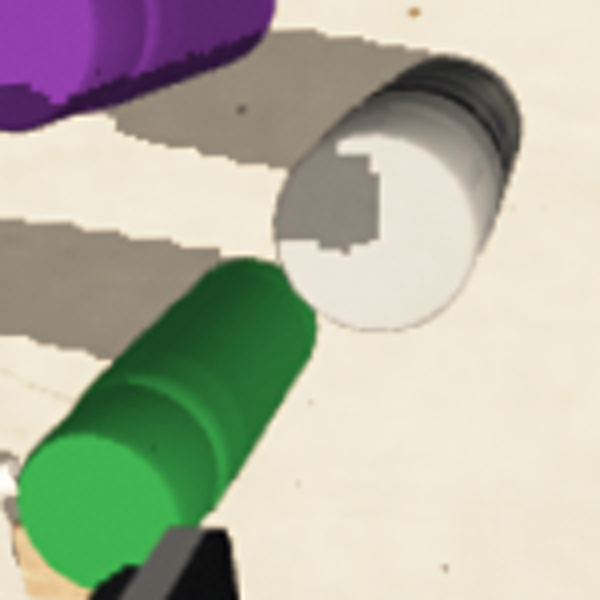

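Emit:
{"fn": "play_rows", "kwargs": {
  "rows": [
    {"gripper": 85,"slide": [6,-24,0],"delta_rot": [0,0,0]},
    {"gripper": 85,"slide": [6,-24,0],"delta_rot": [0,0,0]},
    {"gripper": 85,"slide": [0,0,30],"delta_rot": [0,0,0]},
    {"gripper": 85,"slide": [0,0,35],"delta_rot": [0,0,0]},
    {"gripper": 85,"slide": [0,0,35],"delta_rot": [0,0,0]},
    {"gripper": 85,"slide": [0,0,35],"delta_rot": [0,0,0]},
    {"gripper": 85,"slide": [0,0,27],"delta_rot": [0,0,0]},
    {"gripper": 85,"slide": [0,0,0],"delta_rot": [0,0,0]},
    {"gripper": 85,"slide": [0,0,0],"delta_rot": [0,0,0]}
  ]
}}

```text
clock: 10.72
tcp_pos: [0.5386, 0.17, 0.1352]
tool_rot: [[0.999, 0.032, -0.003], [0.032, -0.999, -0.001], [-0.003, 0.001, -1.0]]
ft_force: [0.1, 0.4, 0.7]
finger_gap: 0.0853
gripper_force: 0.0
```

Emit:
{"fn": "play_rows", "kwargs": {
  "rows": [
    {"gripper": 60,"slide": [0,0,0],"delta_rot": [0,0,0]},
    {"gripper": 56,"slide": [0,0,0],"delta_rot": [0,0,0]},
    {"gripper": 52,"slide": [0,0,0],"delta_rot": [0,0,0]},
    {"gripper": 40,"slide": [0,0,0],"delta_rot": [0,0,0]},
    {"gripper": 35,"slide": [0,0,0],"delta_rot": [0,0,0]},
    {"gripper": 35,"slide": [0,0,0],"delta_rot": [0,0,0]},
    {"gripper": 35,"slide": [0,0,0],"delta_rot": [0,0,0]},
    {"gripper": 35,"slide": [0,0,0],"delta_rot": [0,0,0]}
  ]
}}

```text
clock: 11.38
tcp_pos: [0.5405, 0.1728, 0.1387]
tool_rot: [[0.999, 0.035, 0.004], [0.035, -0.999, 0.001], [0.004, -0.0, -1.0]]
ft_force: [0.3, 0.7, 6.2]
finger_gap: 0.0472
gripper_force: 61.5
```

Emit:
{"fn": "play_rows", "kwargs": {
  "rows": [
    {"gripper": 35,"slide": [0,0,-10],"delta_rot": [0,0,0]},
    {"gripper": 35,"slide": [0,0,-25],"delta_rot": [0,0,0]},
    {"gripper": 35,"slide": [0,0,-25],"delta_rot": [0,0,0]},
    {"gripper": 35,"slide": [0,0,-25],"delta_rot": [0,0,0]},
    {"gripper": 35,"slide": [0,15,0],"delta_rot": [0,0,0]},
    {"gripper": 35,"slide": [-1,25,0],"delta_rot": [0,0,0]},
    {"gripper": 35,"slide": [-1,25,0],"delta_rot": [0,0,0]},
    {"gripper": 35,"slide": [-1,25,0],"delta_rot": [0,0,0]},
    {"gripper": 35,"slide": [-1,25,0],"delta_rot": [0,0,0]},
    {"gripper": 35,"slide": [-1,18,0],"delta_rot": [0,0,0]},
    {"gripper": 35,"slide": [18,6,0],"delta_rot": [0,0,0]},
    {"gripper": 35,"slide": [20,6,0],"delta_rot": [0,0,0]},
    {"gripper": 35,"slide": [8,10,0],"delta_rot": [0,0,0]},
    {"gripper": 35,"slide": [0,20,0],"delta_rot": [0,0,0]},
    {"gripper": 35,"slide": [0,25,0],"delta_rot": [0,0,0]},
    {"gripper": 35,"slide": [0,25,0],"delta_rot": [0,0,0]},
    {"gripper": 35,"slide": [0,15,0],"delta_rot": [0,0,0]},
    {"gripper": 35,"slide": [0,5,0],"delta_rot": [0,0,0]},
    {"gripper": 35,"slide": [0,0,0],"delta_rot": [0,0,0]},
    {"gripper": 35,"slide": [0,0,0],"delta_rot": [0,0,0]}
  ]
}}

```text
clock: 13.05
tcp_pos: [0.5883, -0.07, 0.2214]
tool_rot: [[0.999, 0.036, -0.0], [0.036, -0.999, 0.001], [-0.0, -0.001, -1.0]]
ft_force: [0.4, 1.0, -2.4]
finger_gap: 0.0474
gripper_force: 62.6
```

```bash
python3 - <<'E'
from h import *
q=optics.get_image("side");a=q["image"][130:270,250:410];b=wshot("w2")["image"]
plan([.5904,-.071,.148],2)
c=np.zeros((560,800,3),np.uint8);c[:350,:400]=cv2.resize(a,(400,350),interpolation=cv2.INTER_CUBIC);c[:250,400:]=cv2.resize(b,(400,250));cv2.imwrite("pics/s2.png",c[:350])
E
```

```text
rot [-0.05 -0.    0.18] slide after [ 1.9  2.  73.5] tcp [ 0.5884 -0.069   0.2215] f [-0.4  0.4 -2.2] gap 0.0473 t 13.15
```

View pics/s2.png

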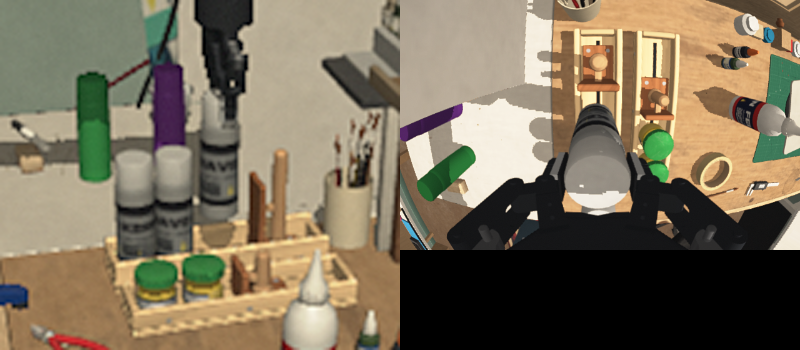

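Emit:
{"fn": "play_rows", "kwargs": {
  "rows": [
    {"gripper": 35,"slide": [1,1.5,10],"delta_rot": [0,0,0]},
    {"gripper": 35,"slide": [0,0,12],"delta_rot": [0,0,0]},
    {"gripper": 35,"slide": [0,0,8],"delta_rot": [0,0,0]},
    {"gripper": 35,"slide": [0,0,5],"delta_rot": [0,0,0]},
    {"gripper": 35,"slide": [0,0,5],"delta_rot": [0,0,0]},
    {"gripper": 35,"slide": [0,0,5],"delta_rot": [0,0,0]},
    {"gripper": 35,"slide": [0,0,0],"delta_rot": [0,0,0]}
  ]
}}

```text
clock: 13.73
tcp_pos: [0.5889, -0.0727, 0.175]
tool_rot: [[0.999, 0.035, -0.002], [0.035, -0.999, 0.0], [-0.002, -0.0, -1.0]]
ft_force: [-0.8, -0.6, -2.1]
finger_gap: 0.0476
gripper_force: 62.6
```

Emit:
{"fn": "play_rows", "kwargs": {
  "rows": [
    {"gripper": 35,"slide": [0,0,6],"delta_rot": [0,0,0]},
    {"gripper": 35,"slide": [0,0,6],"delta_rot": [0,0,0]},
    {"gripper": 35,"slide": [0,0,6],"delta_rot": [0,0,0]},
    {"gripper": 35,"slide": [0,0,5],"delta_rot": [0,0,0]},
    {"gripper": 35,"slide": [0,0,3],"delta_rot": [0,0,0]},
    {"gripper": 35,"slide": [0,0,0],"delta_rot": [0,0,0]}
  ]
}}

```text
clock: 14.23
tcp_pos: [0.589, -0.0728, 0.1492]
tool_rot: [[0.999, 0.035, -0.002], [0.035, -0.999, 0.0], [-0.002, -0.0, -1.0]]
ft_force: [-0.7, 0.4, -1.6]
finger_gap: 0.047
gripper_force: 62.6
```

Inside the rails without contact; lower the last bit.

Emit:
{"fn": "play_rows", "kwargs": {
  "rows": [
    {"gripper": 35,"slide": [0,0,1],"delta_rot": [0,0,0]},
    {"gripper": 35,"slide": [0,0,1],"delta_rot": [0,0,0]},
    {"gripper": 35,"slide": [0,0,0],"delta_rot": [0,0,0]}
  ]
}}

```text
clock: 14.48
tcp_pos: [0.5897, -0.0728, 0.1484]
tool_rot: [[0.999, 0.035, 0.0], [0.035, -0.999, -0.0], [0.0, 0.0, -1.0]]
ft_force: [1.1, -0.1, -3.0]
finger_gap: 0.0476
gripper_force: 62.6
```

Emit:
{"fn": "play_rows", "kwargs": {
  "rows": [
    {"gripper": 35,"slide": [0,0,1],"delta_rot": [0,0,0]},
    {"gripper": 35,"slide": [0,0,1],"delta_rot": [0,0,0]},
    {"gripper": 35,"slide": [0,0,0],"delta_rot": [0,0,0]}
  ]
}}

```text
clock: 14.73
tcp_pos: [0.5904, -0.0727, 0.1477]
tool_rot: [[0.999, 0.035, 0.002], [0.035, -0.999, -0.001], [0.002, 0.001, -1.0]]
ft_force: [-0.3, -0.0, 4.5]
finger_gap: 0.0473
gripper_force: 63.2
```

Emit:
{"fn": "play_rows", "kwargs": {
  "rows": [
    {"gripper": 50,"slide": [0,0,0],"delta_rot": [0,0,0]},
    {"gripper": 60,"slide": [0,0,0],"delta_rot": [0,0,0]},
    {"gripper": 75,"slide": [0,0,0],"delta_rot": [0,0,0]},
    {"gripper": 85,"slide": [0,0,0],"delta_rot": [0,0,0]},
    {"gripper": 85,"slide": [0,0,0],"delta_rot": [0,0,0]},
    {"gripper": 85,"slide": [0,0,0],"delta_rot": [0,0,0]},
    {"gripper": 85,"slide": [0,0,-15],"delta_rot": [0,0,0]},
    {"gripper": 85,"slide": [0,0,-30],"delta_rot": [0,0,0]},
    {"gripper": 85,"slide": [0,0,-30],"delta_rot": [0,0,0]},
    {"gripper": 85,"slide": [25,0,-10],"delta_rot": [0,0,0]},
    {"gripper": 85,"slide": [30,0,0],"delta_rot": [0,0,0]},
    {"gripper": 85,"slide": [24,0,0],"delta_rot": [0,0,0]},
    {"gripper": 85,"slide": [0,0,0],"delta_rot": [0,0,0]},
    {"gripper": 85,"slide": [0,0,0],"delta_rot": [0,0,0]}
  ]
}}

```text
clock: 15.9
tcp_pos: [0.6688, -0.0696, 0.2301]
tool_rot: [[0.999, 0.036, -0.002], [0.036, -0.999, 0.001], [-0.002, -0.001, -1.0]]
ft_force: [-0.1, 0.2, 0.0]
finger_gap: 0.0851
gripper_force: 0.0
```

```bash
python3 - <<'E'
from h import *
b=wshot("w3")["image"];q=optics.get_image("side");a=q["image"][150:270,270:390]
plan([.6692,-.0672,.1305],2)
c=np.zeros((400,790,3),np.uint8);c[:,:390]=cv2.resize(a,(390,390),interpolation=cv2.INTER_CUBIC)[:,:390] if 0 else cv2.resize(a,(390,400),interpolation=cv2.INTER_CUBIC);c[:,390:]=b[:,120:520];cv2.imwrite("pics/s3.png",c)
E
```

```text
rot [-0.01  0.08  0.03] slide after [  1.5  -2.6 100.4] tcp [ 0.6678 -0.0699  0.2309] f [ 0.   0.  -0.2] gap 0.0848 t 16.0
```

View pics/s3.png

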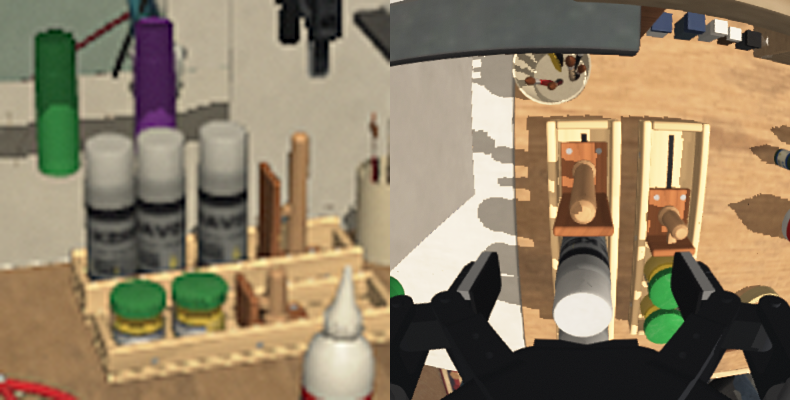

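Emit:
{"fn": "play_rows", "kwargs": {
  "rows": [
    {"gripper": 85,"slide": [1,-2.5,30],"delta_rot": [0,0,0]},
    {"gripper": 85,"slide": [0,0,35],"delta_rot": [0,0,0]},
    {"gripper": 85,"slide": [0,0,25],"delta_rot": [0,0,0]},
    {"gripper": 85,"slide": [0,0,12],"delta_rot": [0,0,0]},
    {"gripper": 85,"slide": [0,0,0],"delta_rot": [0,0,0]},
    {"gripper": 5,"slide": [0,0,0],"delta_rot": [0,0,0]},
    {"gripper": 5,"slide": [0,0,0],"delta_rot": [0,0,0]},
    {"gripper": 5,"slide": [0,0,0],"delta_rot": [0,0,0]},
    {"gripper": 5,"slide": [0,0,0],"delta_rot": [0,0,0]},
    {"gripper": 5,"slide": [0,0,0],"delta_rot": [0,0,0]},
    {"gripper": 5,"slide": [0,0,0],"delta_rot": [0,0,0]},
    {"gripper": 5,"slide": [0,0,0],"delta_rot": [0,0,0]},
    {"gripper": 5,"slide": [-2,0,0],"delta_rot": [0,0,0]},
    {"gripper": 5,"slide": [-4,0,0],"delta_rot": [0,0,0]},
    {"gripper": 5,"slide": [-5,0,0],"delta_rot": [0,0,0]},
    {"gripper": 5,"slide": [-5,0,0],"delta_rot": [0,0,0]},
    {"gripper": 5,"slide": [-4,0,0],"delta_rot": [0,0,0]},
    {"gripper": 5,"slide": [-3,0,0],"delta_rot": [0,0,0]},
    {"gripper": 5,"slide": [-2,0,0],"delta_rot": [0,0,0]},
    {"gripper": 5,"slide": [0,0,0],"delta_rot": [0,0,0]}
  ]
}}

```text
clock: 17.67
tcp_pos: [0.6454, -0.0681, 0.1307]
tool_rot: [[0.999, 0.035, 0.003], [0.035, -0.999, -0.0], [0.003, 0.0, -1.0]]
ft_force: [1.6, 0.7, 6.5]
finger_gap: 0.019
gripper_force: 59.0
```

Emit:
{"fn": "play_rows", "kwargs": {
  "rows": [
    {"gripper": 5,"slide": [-2,0,0],"delta_rot": [0,0,0]},
    {"gripper": 5,"slide": [-2,0,0],"delta_rot": [0,0,0]},
    {"gripper": 5,"slide": [-2,0,0],"delta_rot": [0,0,0]},
    {"gripper": 5,"slide": [-1,0,0],"delta_rot": [0,0,0]},
    {"gripper": 5,"slide": [-1,0,0],"delta_rot": [0,0,0]},
    {"gripper": 5,"slide": [0,0,0],"delta_rot": [0,0,0]}
  ]
}}

```text
clock: 18.17
tcp_pos: [0.6378, -0.0684, 0.1307]
tool_rot: [[0.999, 0.035, 0.004], [0.035, -0.999, -0.0], [0.004, 0.0, -1.0]]
ft_force: [1.8, 0.7, 5.3]
finger_gap: 0.0193
gripper_force: 59.0
```

Emit:
{"fn": "play_rows", "kwargs": {
  "rows": [
    {"gripper": 5,"slide": [-1,0,0],"delta_rot": [0,0,0]},
    {"gripper": 5,"slide": [-1,0,0],"delta_rot": [0,0,0]},
    {"gripper": 5,"slide": [0,0,0],"delta_rot": [0,0,0]}
  ]
}}

```text
clock: 18.42
tcp_pos: [0.6371, -0.0684, 0.1308]
tool_rot: [[0.999, 0.035, 0.007], [0.035, -0.999, 0.0], [0.007, 0.0, -1.0]]
ft_force: [6.8, 1.1, 3.9]
finger_gap: 0.0191
gripper_force: 58.8
```

Emit:
{"fn": "play_rows", "kwargs": {
  "rows": [
    {"gripper": 5,"slide": [-1,0,0],"delta_rot": [0,0,0]},
    {"gripper": 5,"slide": [0,0,0],"delta_rot": [0,0,0]},
    {"gripper": 5,"slide": [0,0,0],"delta_rot": [0,0,0]}
  ]
}}

```text
clock: 18.67
tcp_pos: [0.637, -0.0684, 0.1308]
tool_rot: [[0.999, 0.035, 0.008], [0.035, -0.999, 0.0], [0.008, -0.0, -1.0]]
ft_force: [8.9, 1.4, 2.4]
finger_gap: 0.0192
gripper_force: 58.6
```

Emit:
{"fn": "play_rows", "kwargs": {
  "rows": [
    {"gripper": 5,"slide": [0.5,0,0],"delta_rot": [0,0,0]},
    {"gripper": 85,"slide": [0,0,0],"delta_rot": [0,0,0]},
    {"gripper": 85,"slide": [0,0,0],"delta_rot": [0,0,0]},
    {"gripper": 85,"slide": [0,0,0],"delta_rot": [0,0,0]},
    {"gripper": 85,"slide": [0,0,0],"delta_rot": [0,0,0]},
    {"gripper": 85,"slide": [0,0,0],"delta_rot": [0,0,0]},
    {"gripper": 85,"slide": [0,0,-15],"delta_rot": [0,0,0]},
    {"gripper": 85,"slide": [0,0,-30],"delta_rot": [0,0,0]},
    {"gripper": 85,"slide": [0,0,-40],"delta_rot": [0,0,0]},
    {"gripper": 85,"slide": [0,0,-40],"delta_rot": [0,0,0]},
    {"gripper": 85,"slide": [0,0,-40],"delta_rot": [0,0,0]},
    {"gripper": 85,"slide": [0,0,-20],"delta_rot": [0,0,0]},
    {"gripper": 85,"slide": [0,30,0],"delta_rot": [0,0,0]},
    {"gripper": 85,"slide": [0,35,0],"delta_rot": [0,0,0]},
    {"gripper": 85,"slide": [0,35,0],"delta_rot": [0,0,0]},
    {"gripper": 85,"slide": [0,35,0],"delta_rot": [0,0,0]},
    {"gripper": 85,"slide": [0,30,0],"delta_rot": [0,0,0]},
    {"gripper": 85,"slide": [0,0,0],"delta_rot": [0,0,0]},
    {"gripper": 85,"slide": [0,0,0],"delta_rot": [0,0,0]}
  ]
}}

```text
clock: 20.25
tcp_pos: [0.6388, -0.2368, 0.3132]
tool_rot: [[1.0, 0.03, -0.002], [0.03, -1.0, -0.0], [-0.002, 0.0, -1.0]]
ft_force: [-0.0, 1.4, -0.6]
finger_gap: 0.0846
gripper_force: 0.0
```

```bash
python3 - <<'E'
from h import *
b=wshot("w4")["image"];q=optics.get_image("side");a=q["image"][150:270,270:390];t=optics.get_image("top")["image"][130:250,300:400]
c=np.zeros((400,790,3),np.uint8);c[:,:390]=cv2.resize(a,(390,400),interpolation=cv2.INTER_CUBIC);c[:,395:795]=cv2.resize(t,(400,480),interpolation=cv2.INTER_CUBIC)[:400,:395];cv2.imwrite("pics/s4.png",c)
print(state()["ft_force"],state()["clock"])
E
```

```text
[ 0.3755936   1.15934575 -0.52703115] 20.4
```

View pics/s4.png

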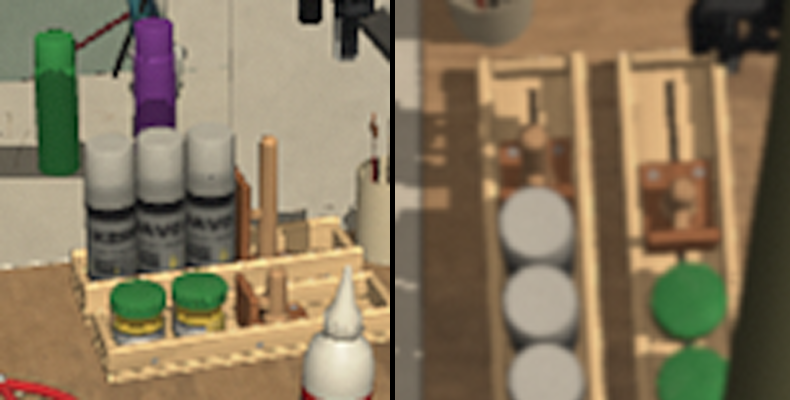

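The picture shows the three cans upright and touching in a row (side crop caps at 110, 160 and 210). The follower is against the third can, and the jars and bottle look untouched.

```bash
python3 -c "
from bench import ticket
print(ticket.close_job())"
```

```text
the job is handed in; nothing more can be done
None
```

The job is handed in, at about 20 s of the 70 s limit: both old cans stand against the front stop in their original order, the new can is behind them, and the follower is snug against it, with all three upright and the neighbouring items not touched.

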